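Screw the bar-grip cap onto the sensor housing

TASK

Close the grey sensor housing on its rubber foot: pick up the loose steel cap by its bar, set it on the threaded neck and turn it backward (anticlockwise from above) under light pressure until its lugs drop into the thread, then screw it forward (clockwise) until it stops fully home, and let go. Work gently: do not squash the rubber foot or wring the housing round on it, and leave the ring gauge and the V-block where they are.

Things in the scene. Friction and masses are not known exactly. Their poses are not given: they have to be found in the camera images.
- cap_centre (a point): Centre, half-way up the axis, of the loose steel cap (70 to 140 g, 59 mm tall), standing open side down on the bench left or right of the housing. Round knurled skirt and roof 58 mm in diameter, 27 mm high, with an upright grip bar on the roof. z: its axis, up; x: along the bar, so fingers close along y.
- cap_bar (a point): Centre of the cap's grip bar, 13.5 mm above the cap centre: 48 mm long (x), 14 mm thick (y), 32 mm tall, from the roof's top (27 mm above the cap's underside) to 59 mm.
- cap_lugs (a point): Axis of the cap at the height of its four inner lugs, which stand 2 to 5 mm above its underside, 90 degrees apart in line with x and y; each 5 mm (12 degrees) wide, reaching in to 22 mm radius. Bore 52 mm; the roof's underside is 22 mm above the cap's underside.
- neck (a point): Fixed point on the axis of the upright housing (62 mm diameter) at its shoulder, 85 mm above the bench, foot unpressed; z up. From here a 42 mm neck rises 22.5 mm; its bevelled top guides a cap set down up to 3 mm off. 'Height' below: the cap's underside above this point (cap centre 29.5 mm more). Set down, a cap usually rides on the ridges at height 9 to 12.5 mm; home is 3 mm.
- thread (a point): Axis at the middle of the neck's four interrupted right-hand ridges (49 mm across, 90 degrees apart); where they start differs each time and is not given. Turned backward, a riding cap climbs (one on a stop rib, height 11.5 mm, first slips down 2.5 mm) and within 90 degrees falls off the ridge ends into a 27 degree gap, to about 5 mm. Further back, or forward while riding, a stop rib blocks it.
- seal_top (a point): Top of the springy rubber sealing disc (31 mm across) on the neck, 27.5 mm above the shoulder, 2.5 N per mm; a dropped cap lies on it. Turned forward from the gap, the lugs run under the ridges and draw the cap down on the disc: 40 degrees of slope, then 18 degrees level up to the stop, in all 45 to 70 degrees from the drop. It then stays when let go. The cap is home at height 3 mm.
- foot_sink (a joint): How far the rubber foot is squashed down, m, 0 free; springy, 2.5 N per mm. It must stay below 8 mm (20 N).
- foot_twist (a joint): How far the housing is wrung round on its rubber foot, rad, 0 free, positive anticlockwise from above; springy, 3.5 N m per rad. It must stay within 0.25 rad (0.9 N m) either way; screwing home needs about 0.1 to 0.4 N m.
- ring_gauge_centre (a point): Bystander: centre of a steel ring 60 mm in diameter, 18 mm high, on the bench on the other side of the housing from the cap.
- v_block: Bystander: steel V-block 60 x 50 x 40 mm; origin at the centre of its underside.
There are look-alikes about, which are no part of the job. What is shaped like the part that bears cap_centre but turquoise or yellow is not meant.

How it is judged (in metres and radians):
On the way:
1. the cap stands upright over the neck, its lugs on or in the thread (underside less than 15 mm above the shoulder) (horizontal distance between cap_centre and neck below 0.005 m and z of cap_centre in the frame of neck below 0.0445 m and angle between cap_centre's own z axis and vertical below 0.1 rad), for 0.1 s.
At the end, for the whole second after the job is handed in: The cap is screwed home on the neck and let go: its axis within 3 mm of the neck's, level within 0.04 rad, its underside at most 3.8 mm above the free shoulder height (home is 3 mm; a cap merely lying on the sealing disc stands at about 5 mm), at rest and not touched (horizontal distance between cap_centre and neck below 0.003 m and z of cap_centre in the frame of neck between 0.0295 and 0.0333 m and angle between cap_centre's own z axis and vertical below 0.04 rad and contact force between cap and the fingers below 0.1 N and linear speed of cap below 0.01 m/s).
It fails at once if the rubber foot is squashed by more than 8 mm (20 N) (value of joint foot_sink above 0.008 m).
It fails at once if the housing is wrung round by more than 0.25 rad (0.9 N m) (value of joint foot_twist above 0.25 rad or value of joint foot_twist below -0.25 rad).
It fails at once if the ring gauge or the V-block is shifted by more than 15 mm (distance of any of ring_gauge_centre, v_block from where it was at the start of the episode above 0.015 m).
It also fails if it takes over 72 s, if anything falls off the work surface, if the arm or the gripper's body presses on something with over 40 N, if the wrist force passes 120 N, or if a joint passes its speed limit or range.

ROBOT

A 6-joint arm with a two-finger parallel gripper is mounted at the origin on a cart in front of the work surface, level with it; the furniture and walls round the work are solid. World frame = base frame: x ahead of the robot, y to its left, z up, the work surface at z = 0. Lengths are in m, angles in degrees, forces in N, time in s.
With the tool pointing down it reaches from about 0.275 to 0.975 m from the base axis. Payload 8.4 kg.
Tool frame: the origin (TCP) lies midway between the tips of the shut fingers; the grasp point (between the pads) lies 19 mm behind it; z points along the fingers, y is the line along which they close (so a half turn about z gives the same grasp; the last joint's range is limited). The gripper opens to 92 mm and grips with 3 to 60 N. Pads are 20 mm wide; open, the fingers measure 128 mm over their backs; the gripper's body (75 mm by 189 mm) begins 69 mm behind the grasp point.
Start: joints at [68.56, 20.225, 93.587, -0, 66.188, -0.138], TCP at [0.227, 0.582, 0.215] pointing down, gripper open.
Joint ranges: [-150.9, 150.9], [-52.94, 120.26], [3.33, 152.33], [-74.26, 254.26], [0, 154.13], [-172.89, 172.89]. Speed limits (degrees/s): [127.2, 127.2, 159.86, 180, 180, 180].

INTERFACE

Orientations are given as a 3x3 rotation matrix whose columns are the frame's x, y, z axes.
In Python, from plant import sensors, cams, workorder gives the robot as it stands. The module is installed in compiled form; this text tells all that it offers.
- The arm moves only by the tool move_arm, never from a script. Its argument "moves" is a list of rows, each a list of 7 numbers: the shift along the tool's x, y, z in mm, then the turn, a rotation vector about the tool's x, y, z in degrees, then the closure in counts, from 0 (fully open) to 255 (shut). A call has 1 to 20 rows; each row shifts and turns the commanded pose from where the row before left it, along the tool's axes as they then stand; what a row does not reach is not made up. A row lasts 1/10 s, in which the tool goes at most 50 mm and 8.59 degrees, less where a joint would pass 70% of its speed; a pose out of reach is approached as far as the arm can. A call with a gripper value outside its range is refused whole. The fingers move at their own pace and stop on an object; "force" is the grip in N (left out, the last holds). Time passes only in rows, so rows that do not move let the fingers close. It gives the time, the measured TCP pose, the force, the opening and the grip force at its end, in the units of the state.
- sensors.state(): the state, without advancing time (a new reading comes with each control period).
- cams.snapshot(name): name is "scene" or "top"; returns the picture (400x640x3 uint8, red, green, blue); there is no depth.
- cams.camera_info(name): a dict with "fx", "fy", "cx", "cy" (pixels), "R" (3x3) and "t" (3): a world point X has camera coordinates R X + t. Camera axes: x right, y down, z forward; pixel columns grow to the right and rows downward; lengths in m; the calibration is good to about 2 mm. A picture is of the moment at which its call begins. camera_info takes no time and is no camera call.
- workorder.sign_off(): hands the job in; it is judged then, once.
The state is a dict: "t": time; "joint_positions": joint angles; "joint_velocities": joint speeds; "effort": joint torques, N m; "tcp_pos": TCP position; "eef_rot": TCP orientation; "ft_force": force on the tool from outside, world axes, zero at the start; "torque": the same for the moment, N m; "opening": finger opening in m; "grasp_force": force on a finger pad.
Only numpy, scipy, OpenCV 4.12 (cv2) and the standard library are available. Lean on these libraries where they do the work, as an engineer would, in place of code of your own. Each camera call takes 0.05 s, during which the arm holds its last target. There are 200 camera calls.

## Working session

There is one attempt and no reset: what is moved stays moved. The work goes in short steps, Python scripts to look and compute and a tool call to move; the robot and the scene stay as the last step left them, time stands still between calls to the robot, and variables do not carry over. Pictures are saved under pics/ and viewed, at most 10 in all, crops included, and the job is handed in when it is done.

Besides the shell and the picture viewer there is one more tool, called after "Emit:" in YAML: its name, and indented under it one key for each argument. move_arm: Moves the arm, as the interface text tells. Its arguments: {"type":"object","properties":{"moves":{"type":"array"},"force":{"type":"number"}},"required":["moves"]}

```bash
mkdir -p pics; python3 - <<'E'
from plant import sensors,cams
import cv2,numpy as np
for n in("scene","top"):
    p=cams.snapshot(n); cv2.imwrite(f"pics/{n}0.png",p[:,:,::-1]); i=cams.camera_info(n)
    R=np.array(i["R"]);t=np.array(i["t"]);print(n,i["fx"],i["cx"],i["cy"],(-R.T@t).round(3),R.round(3).tolist())
s=sensors.state();print({k:np.round(v,3).tolist() for k,v in s.items()})
E
```

```text
scene 404.4746458114533 313.92503744809494 205.01749475336518 [-0.313 -0.675  1.194] [[0.732, -0.681, 0.015], [-0.444, -0.493, -0.748], [0.517, 0.541, -0.664]]
top 512.1163025868756 324.20294095864466 210.34654336056576 [0.205 0.187 1.665] [[-0.01, -1.0, 0.002], [-0.98, 0.009, -0.199], [0.199, -0.004, -0.98]]
{'t': 0.1, 'joint_positions': [68.561, 20.259, 93.625, 0.0, 66.189, -0.139], 'joint_velocities': [0.096, -0.104, -0.087, 0.012, -0.044, 0.088], 'effort': [-0.001, -59.491, -33.493, 0.07, 0.018, -0.0], 'tcp_pos': [0.227, 0.582, 0.214], 'eef_rot': [[-0.932, 0.363, -0.0], [0.363, 0.932, -0.001], [0.0, -0.001, -1.0]], 'ft_force': [-0.179, -0.144, 0.085], 'torque': [-0.034, -0.017, -0.068], 'grasp_force': 0.0, 'opening': 0.092}
```

View pics/scene0.png

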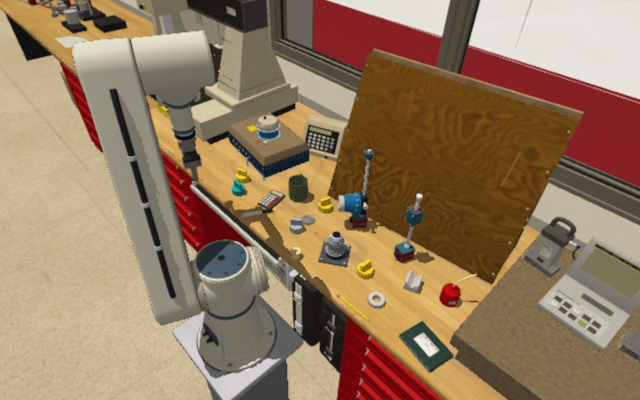

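View pics/top0.png

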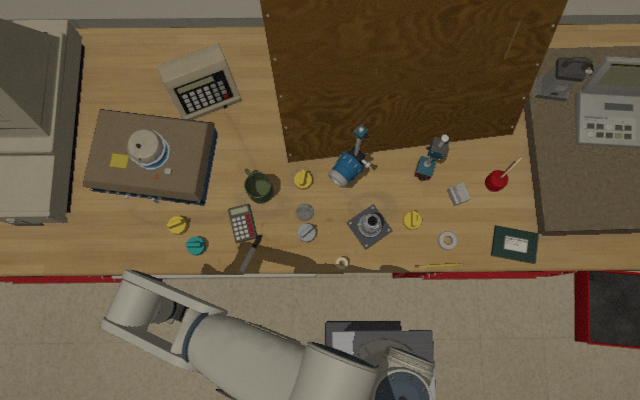

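The top view shows the grey cap near (307,232), a grey flat disc at (305,212), the housing at (371,224), the ring at (448,240) and the V-block at (458,193). The caps at (303,180), (177,225), (196,245) and (412,220) are yellow or turquoise decoys. I'll zoom in on the cap and housing.

```bash
python3 - <<'E'
import cv2,numpy as np
a=cv2.imread("pics/top0.png")[165:265,280:440]; b=cv2.imread("pics/scene0.png")[205:275,280:392]
a=cv2.resize(a,None,fx=5,fy=5,interpolation=2);cv2.imwrite("pics/a.png",a)
b=cv2.resize(b,None,fx=7,fy=7,interpolation=2);cv2.imwrite("pics/b.png",b)
E
```

```text
(no output)
```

View pics/a.png

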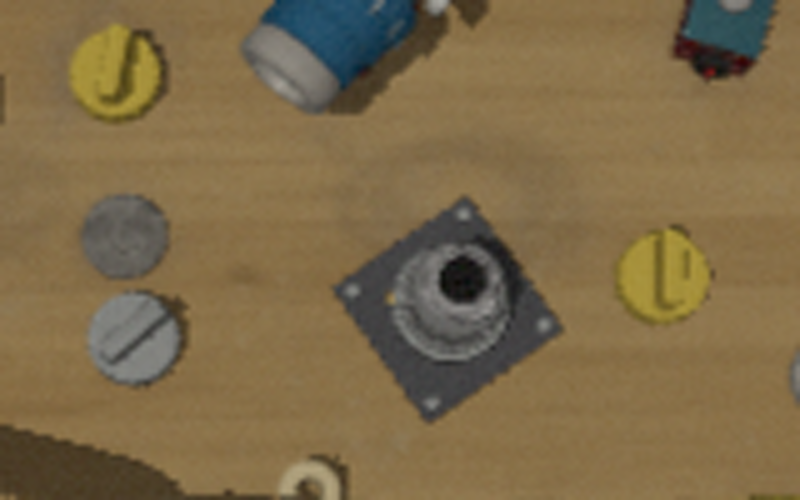

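View pics/b.png

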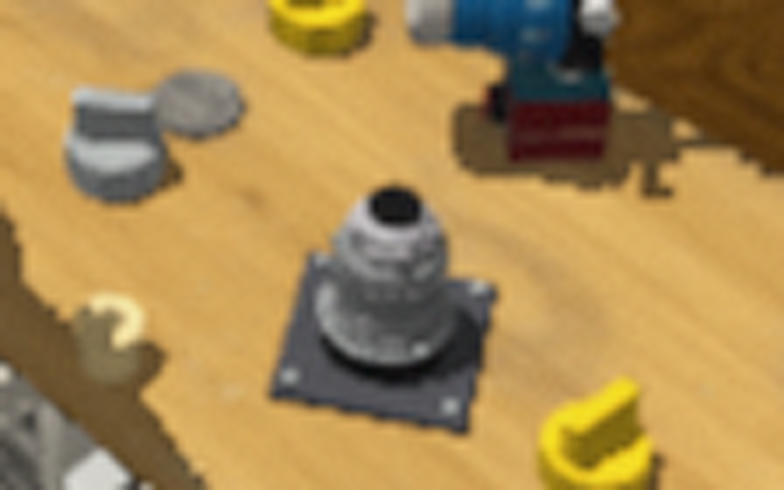

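Crop a shows the cap at about (135,338) with its bar slanting roughly 35°, and the black seal at (463,278). In crop b the bar's top edge runs from (75,90) to (157,97) and the seal is at (396,206). Next I'll measure both numerically.

```bash
cat >h.py <<'E'
import numpy as np,cv2
from plant import cams,sensors
I={n:cams.camera_info(n) for n in("scene","top")}
def ray(n,u,v):
    i=I[n];R=np.array(i["R"]);t=np.array(i["t"]);return -R.T@t,R.T@np.array([(u-i["cx"])/i["fx"],(v-i["cy"])/i["fy"],1])
def pt(n,u,v,z):
    c,d=ray(n,u,v);return c+d*(z-c[2])/d[2]
def proj(n,X):
    i=I[n];c=np.array(i["R"])@X+np.array(i["t"]);return c[0]/c[2]*i["fx"]+i["cx"],c[1]/c[2]*i["fy"]+i["cy"]
def blob(m,seed):
    n,l,s,c=cv2.connectedComponentsWithStats(m.astype(np.uint8));k=min(range(1,n),key=lambda k:np.hypot(*(c[k]-seed))if s[k,4]>8 else 1e9);return l==k,c[k],s[k,4]
E
python3 - <<'E'
from h import *
for n,box,seed in(("top",(362,210,384,232),(372.6,220.6)),("scene",(328,228,346,240),(336.5,234.4))):
    g=cv2.imread(f"pics/{n}0.png").max(2); m=np.zeros_like(g);x0,y0,x1,y1=box;m[y0:y1,x0:x1]=g[y0:y1,x0:x1]<50
    b,c,a=blob(m,seed);print(n,"seal",c,a,pt(n,*c,.1125).round(4))
im=cv2.imread("pics/top0.png");h=cv2.cvtColor(im,cv2.COLOR_BGR2HSV)
m=np.zeros(h.shape[:2],np.uint8);m[221:245,295:320]=(h[221:245,295:320,1]<70)
b,c,a=blob(m,(307,232.6));print("cap",c,a)
cs=cv2.findContours(b.astype(np.uint8),0,1)[0][0];print(cv2.minEnclosingCircle(cs),cv2.fitEllipse(cs))
for z in(.0,.0135,.027,.059):print(z,pt("top",*c,z).round(4))
print(im.max(2)[222:244,296:318])
s=cv2.imread("pics/scene0.png");print(s.max(2)[215:236,287:306])
for p in((291.1,217.9),(302.3,218.9)):print(pt("scene",*p,.059).round(4))
E
```

```text
top seal [372.         220.42622951] 61 [0.4863 0.0334 0.1125]
scene seal [336.07692308 234.07692308] 26 [0.4797 0.0308 0.1125]
cap [306.22826087 232.19565217] 276
((306.3461608886719, 232.1923065185547), 9.421995162963867) ((306.2214050292969, 232.1936798095703), (17.682716369628906, 18.091463088989258), 172.21961975097656)
0.0 [0.4695 0.2397 0.    ]
0.0135 [0.4674 0.2393 0.0135]
0.027 [0.4652 0.2389 0.027 ]
0.059 [0.4601 0.2379 0.059 ]
[[133 132 129 132 131 131 131 130 129 126 128 124 125 125 129 131 132 133
  136 136 136 135]
 [136 137 136 135 134 132 133 133 123 104 118  91  85  80 100 130 126 132
  135 132 136 137]
 [139 141 142 137 139 136 136 131 130 129 129 130 129 112  98  77  74 100
  120  99 133 139]
 [139 139 141 141 134 128 134 128 132 128 128 129 118 107 123 103  73  73
   78  75  97 132]
 [140 140 140 137 132 130 131 127 130 131 131 120 108 117 120 115  81  71
   71  71  81 105]
 [140 140 134 134 132 127 131 127 130 131 126 117 119 123 125 124 111  66
   64  76 101 140]
 [140 132 127 137 129 130 131 130 131 126 116 119 122 124 125 112  81  70
   77  74  97 129]
 [137 1
[... 2436 characters left out ...]
 192]
 [207 205 152 103 128 152 165 176 184 184 178 166 155 129 101  89  93 100
  144]
 [207 204 169 114 102 117 123 140 145 144 130 123 101  88  93  92  93 100
  100]
 [206 208 187 133 102 103 103 100  95  89  85  93  89  84  92  94  95 102
  102]
 [207 209 201 165 115  99  99  87  81  88  86  88  87  84  89  96 101 144
  165]
 [211 208 207 196 162 121  99  90  88  88  87  90  87  87  93 146 173 197
  213]
 [209 210 210 208 198 173 160 125  90  90  87  93  92 138 170 202 217 217
  216]
 [210 210 211 209 208 207 205 181 162 165 161 164 164 192 212 216 217 217
  216]
 [213 211 210 213 211 209 206 206 205 208 211 210 210 209 211 212 213 216
  217]]
[0.4481 0.2535 0.059 ]
[0.4781 0.2185 0.059 ]
```

```bash
python3 - <<'E'
from h import *
a=cv2.imread("pics/top0.png").max(2);b=cv2.imread("pics/scene0.png").max(2)
print(a[210:240,357:387]);print(b[226:262,323:349])
for X in([.485,.032,.1125],[.485,.032,.1075],[.485,.032,.085],[.485,.032,0]):print(X,np.round(proj("top",np.array(X)),2),np.round(proj("scene",np.array(X)),2))
print(pt("top",302.2,237,.043),pt("top",313,228,.043))
E
```

```text
[[125 127 127 127 125 121 112  83  71  67  67  69  70  66  64  70  65  67
   68  67  70  99 125 127 126 126 124 123 122 123]
 [129 129 130 128 116  79  75  70  70  73  69  70  67  65  66  67  66  65
   63  63  65  90 123 128 130 128 126 124 127 129]
 [129 127 124 116  85  67  66  65  69  67  67  69  65  68  63  66  65  60
   41  44  61  60  82 122 129 128 128 127 129 131]
 [129 112  74  76  67  67  67  68  72  69  68  74  74  74  65  58  60  51
   46  38  36  36  42  81 117 125 126 125 128 123]
 [111  82  68  68  71  67  69  75  71  63  81  99 115 114  89  77 102  98
   87  56  34  35  38  43  83 121 125 124 126 125]
 [ 72  65  70  67  69  69  80  92  93  98 102 104 117  99 102  91  86  96
  105 104  69  43  29  32  50  87 123 123 124 125]
 [ 69  70  69  68  73  85 103  97 100 119 124 111 108 105  56  31  55  87
   93  96 104  65  42  36  39  76 121 123 125 125]
 [ 70  68  71  74  92 111 107  95 114 127 118 101  63  25  23  29  26  26
   69 101  89  89  65  31  38  35  79 121 124 128]
 [ 65  69  68  89 107  97  94 103 113 121 116  88  30  30  26  27  23  27
   33  52  75  97  85  48 
[... 6159 characters left out ...]
6  82  67  51  34  18  14  17  15  17  16  22  21  27
   33  39  42  62  69  80  81 132]
 [ 87  89  88  86  85  88  87  82  66  61  52  39  25  26  29  31  35  56
   69  65  68  81  89  89  75 167]
 [ 89  89  89  91  90  88  87  90  90  88  82  71  65  66  65  64  65  78
   87  85  89  86  90  90  75 170]
 [ 75  79  85  88  88  88  88  87  87  90  88  90  91  89  90  88  88  86
   89  90  96  99  92  91  85 177]]
[0.485, 0.032, 0.1125] [372.48 220.85] [336.85 233.21]
[0.485, 0.032, 0.1075] [372.32 221.14] [336.78 234.15]
[0.485, 0.032, 0.085] [371.65 222.42] [336.46 238.31]
[0.485, 0.032, 0] [369.24 226.94] [335.33 253.33]
[0.44725849 0.25130661 0.043     ] [0.47608089 0.21661008 0.043     ]
```

```bash
python3 - <<'E'
from h import *
def tri(a,b):
    c1,d1=ray("top",*a);c2,d2=ray("scene",*b);A=np.c_[d1,-d2];s=np.linalg.lstsq(A,c2-c1,rcond=None)[0]
    return ((c1+d1*s[0]+c2+d2*s[1])/2).round(3)
print("post1",tri((361,130),(369,154)),"post2",tri((440,141),(418,199)),"blue nose",tri((341,176),(341,203)),"mug",tri((259,186),(298,184)))
E
```

```text
post1 [0.689 0.082 0.351] post2 [ 0.684 -0.151  0.283] blue nose [0.62  0.132 0.121] mug [0.608 0.39  0.07 ]
```

Emit:
move_arm:
  moves:
    - [-28.9,-19.5,0,0,0,0,0]
    - [-28.9,-19.5,0,0,0,0,0]
    - [-28.9,-19.5,0,0,0,0,0]
    - [-28.9,-19.5,0,0,0,0,0]
    - [-28.9,-19.5,0,0,0,0,0]
    - [-28.9,-19.5,0,0,0,0,0]
    - [-28.9,-19.5,0,0,0,0,0]
    - [-28.9,-19.5,0,0,0,0,0]
    - [-28.9,-19.5,0,0,0,0,0]
    - [-28.9,-19.5,0,0,0,0,0]
    - [-28.9,-19.5,0,0,0,0,0]
    - [-28.9,-19.5,0,0,0,0,0]
    - [0,0,20,0,0,7.2,0]
    - [0,0,20,0,0,7.2,0]
    - [0,0,20,0,0,7.2,0]
    - [0,0,20,0,0,7.1,0]
    - [0,0,0,0,0,0,0]
    - [0,0,0,0,0,0,0]
  force: 15

```text
t: 1.9
tcp_pos: [0.465, 0.2382, 0.1346]
eef_rot: [[-0.646, 0.764, -0.001], [0.764, 0.646, -0.0], [0.0, -0.001, -1.0]]
ft_force: [-0.8, 0.0, 1.4]
opening: 0.0919
grasp_force: 0.0
```

```bash
cat >>h.py <<'E'
def st():
    s=sensors.state();R=np.array(s["eef_rot"]);print("t",round(float(s["t"]),2),"tcp",np.round(s["tcp_pos"],4),"yaw",round(np.degrees(np.arctan2(R[1,0],R[0,0])),2),"tilt",np.round(R[:2,2],4),"f",np.round(s["ft_force"],2),"m",np.round(s["torque"],3),"open",round(float(s["opening"]),4),"grip",np.round(s["grasp_force"],1),"q",np.round(s["joint_positions"],1));return s,R
def to(x,y,z):
    s,R=st();print("tool delta mm",(R.T@(np.array([x,y,z])-s["tcp_pos"])*1e3).round(1))
def shot(n,f,box,k):
    p=cams.snapshot(n)[:,:,::-1];cv2.imwrite(f"pics/{f}full.png",p);x0,y0,x1,y1=box;cv2.imwrite(f"pics/{f}.png",cv2.resize(p[y0:y1,x0:x1],None,fx=k,fy=k,interpolation=2))
E
python3 - <<'E'
from h import *
to(.4645,.238,.031)
shot("scene","c1",(250,150,360,235),7)
E
```

```text
t 1.9 tcp [0.465  0.2382 0.1346] yaw 130.2 tilt [-0.0009 -0.0005] f [-0.79  0.03  1.37] m [-0.051  0.008  0.054] open 0.0919 grip 0.0 q [ 27.   16.7 110.3   0.   53.1 -13.2]
tool delta mm [ 1.000e-01 -4.000e-01  1.036e+02]
```

View pics/c1.png

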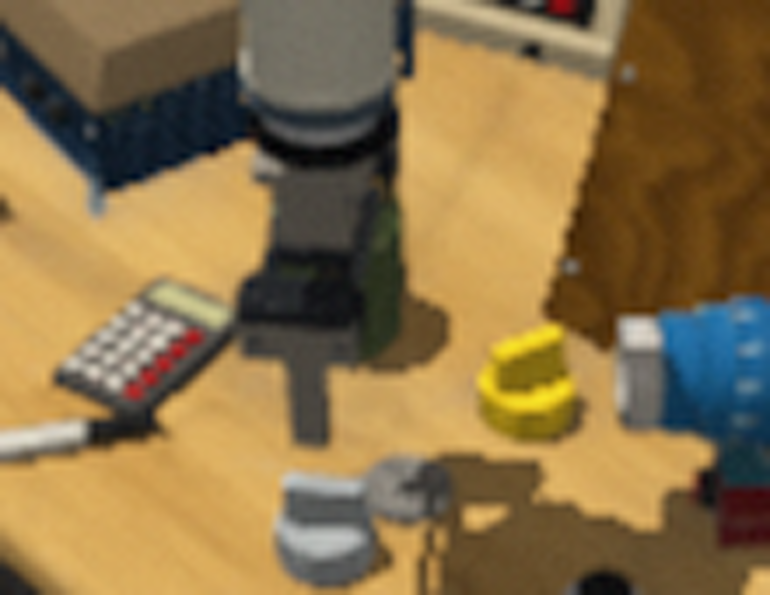

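```bash
python3 - <<'E'
from h import *
T=np.array([.465,.2382,.1346]);y=np.array([.764,.646,0])
for o in(.046,.055,.064):print(np.round(proj("scene",T-o*y),2))
print(np.round(proj("scene",np.array([.4645,.238,.059])),2),np.round(proj("scene",np.array([.4652,.2389,.059])),2))
a=cv2.imread("pics/c1full.png").max(2);print(a[204:217,286:302])
E
```

```text
[294.64 211.81]
[294.28 213.38]
[293.92 214.96]
[296.63 217.99] [296.61 217.8 ]
[[196 193 195 201 170 109  73  74  73  76 114 185 209 207 207 205]
 [196 195 196 196 167 104  73  73  72  72 115 187 211 209 206 205]
 [198 198 193 195 171 110  72  75  74  73  99 179 210 208 204 202]
 [201 202 198 195 182 122  76  73  74  75  81 168 206 205 202 201]
 [206 202 200 200 186 127  72  73  73  73  81 170 206 203 202 200]
 [207 204 203 200 189 132  76  73  75  75  80 168 205 205 204 206]
 [209 211 208 203 199 143  74  75  74  74  76 163 202 206 209 209]
 [210 212 213 210 209 156  83  73  73  74  74 158 199 200 205 208]
 [213 212 213 213 213 167  90  73  72  74  71 161 197 197 198 201]
 [215 214 209 211 214 180 142 122 112 102 113 180 205 200 200 202]
 [217 217 214 212 211 202 199 188 180 172 180 199 206 208 208 207]
 [218 215 217 215 210 211 213 215 212 209 208 206 208 209 211 211]
 [220 218 217 218 216 216 211 213 211 209 211 212 210 211 210 205]]
```

The near finger sits at about pixel (294,213), as predicted, and the bar is at 296.6, so the alignment holds. Descending to grip.

Emit:
move_arm:
  moves:
    - [0,0,20,0,0,0,0]
    - [0,0,20,0,0,0,0]
    - [0,0,20,0,0,0,0]
    - [0,0,20,0,0,0,0]
    - [0,0,12,0,0,0,0]
    - [0,0,8,0,0,0,0]
    - [0,0,3.4,0,0,0,0]
    - [0,0,0,0,0,0,120]
    - [0,0,0,0,0,0,180]
    - [0,0,0,0,0,0,230]
    - [0,0,0,0,0,0,255]
    - [0,0,0,0,0,0,255]
    - [0,0,0,0,0,0,255]
    - [0,0,0,0,0,0,255]
    - [0,0,0,0,0,0,255]
  force: 25

```text
t: 3.45
tcp_pos: [0.4651, 0.2383, 0.0312]
eef_rot: [[-0.643, 0.766, -0.0], [0.766, 0.643, -0.0], [0.0, -0.0, -1.0]]
ft_force: [-0.7, -0.8, 0.3]
opening: 0.0298
grasp_force: 0.0
```

Emit:
move_arm:
  moves:
    - [0,0,0,0,0,0,255]
    - [0,0,0,0,0,0,255]
    - [0,0,0,0,0,0,255]
    - [0,0,0,0,0,0,255]
    - [0,0,0,0,0,0,255]

```text
t: 3.95
tcp_pos: [0.4651, 0.2383, 0.0311]
eef_rot: [[-0.643, 0.766, -0.0], [0.766, 0.643, -0.0], [0.0, -0.0, -1.0]]
ft_force: [-0.3, 0.1, 0.5]
opening: 0.0136
grasp_force: 25.0
```

Emit:
move_arm:
  moves:
    - [0,0,-10,0,0,0,255]
    - [0,0,-15,0,0,0,255]
    - [0,0,-20,0,0,0,255]
    - [0,0,-25,0,0,0,255]
    - [0,0,-25,0,0,0,255]
    - [0,0,-25,0,0,0,255]
    - [0,0,-25,0,0,0,255]
    - [-10,-7,0,0,0,0,255]
    - [-20,-14,0,0,0,0,255]
    - [-25,-17.4,0,0,0,0,255]
    - [-25,-17.4,0,0,0,0,255]
    - [-25,-17.4,0,0,0,0,255]
    - [-25,-17.4,0,0,0,0,255]
    - [-20,-14,0,0,0,0,255]
    - [-15,-10.4,0,0,0,0,255]
    - [-4.5,-3.2,0,0,0,0,255]
    - [0,0,0,0,0,0,255]
    - [0,0,0,0,0,0,255]
    - [0,0,0,0,0,0,255]

```text
t: 5.85
tcp_pos: [0.4834, 0.0332, 0.176]
eef_rot: [[-0.643, 0.766, -0.0], [0.766, 0.643, 0.0], [0.0, -0.0, -1.0]]
ft_force: [-0.1, 1.2, -0.7]
opening: 0.0137
grasp_force: 25.0
```

```bash
python3 - <<'E'
from h import *
to(.4835,.0325,.176)
shot("scene","d1",(290,180,400,262),7)
for z in(.145,.172):print(np.round(proj("scene",np.array([.4835,.0325,z])),2),np.round(proj("top",np.array([.4835,.0325,z])),2))
shot("top","d1t",(330,180,420,250),8)
E
```

```text
t 5.85 tcp [0.4834 0.0332 0.176 ] yaw 130.04 tilt [-0.0003  0.0001] f [-0.08  1.17 -0.73] m [-0.036 -0.05   0.053] open 0.0137 grip 25.0 q [  3.7  10.3 112.6   0.   57.1 -36.3]
tool delta mm [-0.6 -0.3  0. ]
[336.93 227.15] [373.35 219.42]
[337.32 221.87] [374.23 217.77]
```

View pics/d1.png

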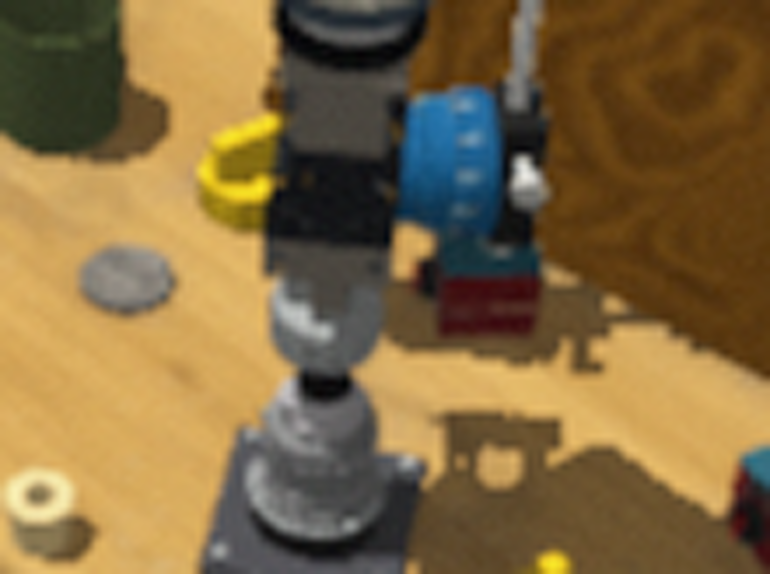

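View pics/d1t.png

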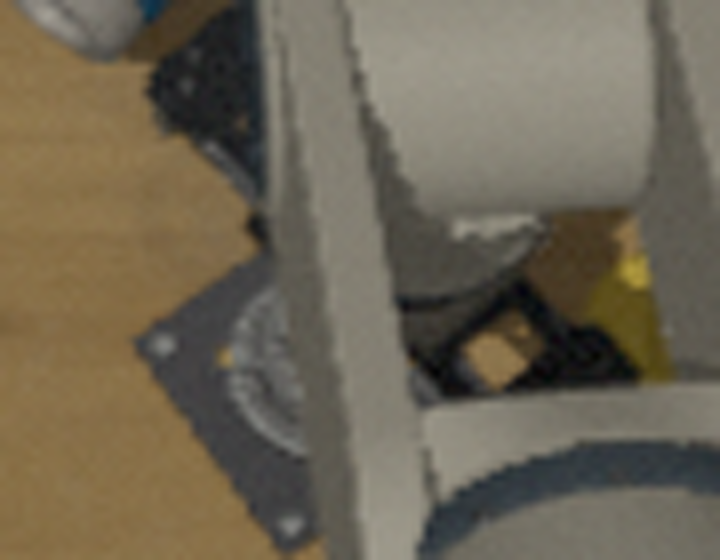

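In d1 the cap spans crop columns 272–384 and hangs directly above the black seal at 303–350. The top view is blocked by the arm. I'll check the scene camera's bias using the held cap, whose pose is known.

```bash
python3 - <<'E'
from h import *
C=np.array([.4834,.0332]);i=I["scene"];cam=ray("scene",0,0)[0]
th=np.linspace(0,2*np.pi,721)
def ext(xy,r,z):
    P=np.array([proj("scene",np.array([xy[0]+r*np.cos(a),xy[1]+r*np.sin(a),z])) for a in th]);return P[:,0].min().round(2),P[:,0].max().round(2),P[:,1].min().round(2),P[:,1].max().round(2)
print("cap bottom",ext(C,.029,.145),"roof",ext(C,.029,.172))
N=np.array([.4835,.0325])
for n,r,z in(("sealtop",.0155,.1125),("sealbot",.0155,.1075),("necktop",.021,.1075),("shoulder",.031,.085),("housbot",.031,.0)):print(n,ext(N,r,z))
a=cv2.imread("pics/d1full.png");print(a.max(2)[218:250,325:350])
E
```

```text
cap bottom (np.float64(328.91), np.float64(344.65), np.float64(221.59), np.float64(232.69)) roof (np.float64(329.2), np.float64(345.14), np.float64(216.33), np.float64(227.4))
sealtop (np.float64(332.32), np.float64(340.62), np.float64(230.39), np.float64(236.33))
sealbot (np.float64(332.26), np.float64(340.54), np.float64(231.32), np.float64(237.26))
necktop (np.float64(330.79), np.float64(342.01), np.float64(230.29), np.float64(238.34))
shoulder (np.float64(327.89), np.float64(344.29), np.float64(232.58), np.float64(244.47))
housbot (np.float64(327.07), np.float64(342.88), np.float64(247.59), np.float64(259.5))
[[227 223 159  74  93  89  77  74  73  77  76  75  73  75  76  73  73  64
   51  60 100 184 214 195 125]
 [227 226 186 144 142 109  79  75  77  73  74  74  74  74  76  76  73  74
   67  72  93 154 177 158 103]
 [221 223 217 209 186 131  87  85  87  80  72  72  72  74  72  74  77  78
   76  76  86  98 101  95  71]
 [220 222 227 210 178 132  93  93  92  82  74  73  72  74  67  78  85  85
   81  87  94 101  99  96  70]
 [221 221 224 186 166 148 102  86  90  82  75  75  74  75  
[... 2181 characters left out ...]
30 118 121 100  80  75  70  66  67  65
  111 186 217 221 220 219 219]
 [ 92  94  93  96  92  99 110 128 132 129 132 112  90  78  68  69  69  72
  106 154 174 180 190 206 211]
 [ 99 122 117  96  91  81  87  94  95  96  98 100  93  79  69  72  74  74
   82  91  98 111 150 190 172]
 [124 153 141 103  84  81  82  92  89  85  87  88  78  88  81  75  76  72
   75  89  92 103 142 155 121]
 [140 168 148 107  82  81  75  90  92  84  91  85  77  90  84  68  67  67
   72  86  91  80  94  91  91]
 [147 165 135 105  89  83  74  73  71  72  72  71  68  70  68  66  68  69
   71  74  75  57  60  70  73]
 [141 152 141 113 105  92  80  75  73  70  71  70  68  71  69  65  72  71
   69  67  55  45  42  43  46]]
```

The cap and neck residuals in the image agree: aligned sideways, with the neck about 1 mm deeper. Shifting and lowering.

Emit:
move_arm:
  moves:
    - [0,1.1,5,0,0,0,255]
    - [0,0,10,0,0,0,255]
    - [0,0,10,0,0,0,255]
    - [0,0,7,0,0,0,255]
    - [0,0,3,0,0,0,255]
    - [0,0,2,0,0,0,255]
    - [0,0,2,0,0,0,255]
    - [0,0,1,0,0,0,255]
    - [0,0,0,0,0,0,255]
    - [0,0,0,0,0,0,255]

```text
t: 6.95
tcp_pos: [0.4845, 0.0332, 0.1364]
eef_rot: [[-0.643, 0.766, 0.0], [0.766, 0.643, 0.0], [-0.0, 0.0, -1.0]]
ft_force: [0.4, 0.7, -0.9]
opening: 0.0136
grasp_force: 25.0
```

```bash
python3 -c "
from h import *
st()"
```

```text
t 6.95 tcp [0.4845 0.0332 0.1364] yaw 130.0 tilt [0.0004 0.    ] f [ 0.38  0.68 -0.87] m [-0.052 -0.022 -0.01 ] open 0.0136 grip 25.0 q [  3.7  13.5 114.6  -0.   51.9 -36.3]
```

Emit:
move_arm:
  moves:
    - [0,0,1,0,0,0,255]
    - [0,0,1,0,0,0,255]
    - [0,0,1,0,0,0,255]
    - [0,0,1,0,0,0,255]
    - [0,0,0,0,0,0,255]

```text
t: 7.45
tcp_pos: [0.4844, 0.0332, 0.132]
eef_rot: [[-0.643, 0.766, -0.0], [0.766, 0.643, -0.0], [0.0, -0.0, -1.0]]
ft_force: [-0.5, 0.1, -0.9]
opening: 0.0141
grasp_force: 25.0
```

```bash
python3 -c "
from h import *
st()"
```

```text
t 7.45 tcp [0.4844 0.0332 0.132 ] yaw 130.0 tilt [-0.0001 -0.    ] f [-0.51  0.06 -0.88] m [-0.052 -0.017  0.03 ] open 0.0141 grip 25.0 q [  3.7  13.8 114.8  -0.   51.4 -36.3]
```

Emit:
move_arm:
  moves:
    - [0,0,1,0,0,0,255]
    - [0,0,1,0,0,0,255]
    - [0,0,1,0,0,0,255]
    - [0,0,1,0,0,0,255]
    - [0,0,0,0,0,0,255]

```text
t: 7.95
tcp_pos: [0.4844, 0.0332, 0.1281]
eef_rot: [[-0.643, 0.766, -0.0], [0.766, 0.643, -0.0], [0.0, -0.0, -1.0]]
ft_force: [0.3, -0.7, -0.7]
opening: 0.014
grasp_force: 25.0
```

```bash
python3 -c "
from h import *
st()"
```

```text
t 7.95 tcp [0.4844 0.0332 0.1281] yaw 130.0 tilt [-0.0001 -0.0001] f [ 0.35 -0.75 -0.74] m [-0.034 -0.047 -0.056] open 0.014 grip 25.0 q [  3.7  14.2 115.   -0.   50.9 -36.3]
```

Height is about 12 mm and nothing has touched yet. Continuing.

Emit:
move_arm:
  moves:
    - [0,0,1,0,0,0,255]
    - [0,0,1,0,0,0,255]
    - [0,0,0,0,0,0,255]

```text
t: 8.25
tcp_pos: [0.4845, 0.0332, 0.1262]
eef_rot: [[-0.643, 0.766, 0.0], [0.766, 0.643, 0.0], [-0.0, 0.0, -1.0]]
ft_force: [0.4, -0.7, 0.5]
opening: 0.0138
grasp_force: 25.0
```

```bash
python3 -c "
from h import *
st()"
```

```text
t 8.25 tcp [0.4845 0.0332 0.1262] yaw 130.0 tilt [0.0002 0.    ] f [ 0.38 -0.73  0.5 ] m [-0.037 -0.011 -0.008] open 0.0138 grip 25.0 q [  3.7  14.3 115.1  -0.   50.6 -36.3]
```

Emit:
move_arm:
  moves:
    - [0,0,1,0,0,0,255]
    - [0,0,0.5,0,0,0,255]
    - [0,0,0,0,0,0,255]

```text
t: 8.55
tcp_pos: [0.4846, 0.0332, 0.1249]
eef_rot: [[-0.643, 0.766, 0.0], [0.766, 0.643, 0.0], [-0.0, 0.0, -1.0]]
ft_force: [0.2, -1.0, 3.3]
opening: 0.0139
grasp_force: 25.0
```

```bash
python3 -c "
from h import *
st()"
```

```text
t 8.55 tcp [0.4846 0.0332 0.1249] yaw 130.0 tilt [0.0004 0.    ] f [ 0.21 -1.02  3.27] m [-0.079  0.005  0.003] open 0.0139 grip 25.0 q [  3.7  14.4 115.1  -0.   50.4 -36.3]
```

Emit:
move_arm:
  moves:
    - [0,0,0,0,0,-3,255]
    - [0,0,0,0,0,-3,255]
    - [0,0,0,0,0,-2,255]
    - [0,0,0,0,0,0,255]

```text
t: 8.95
tcp_pos: [0.4845, 0.033, 0.1249]
eef_rot: [[-0.743, 0.669, 0.0], [0.669, 0.743, -0.0], [-0.0, -0.0, -1.0]]
ft_force: [-0.6, -2.1, 5.0]
opening: 0.0138
grasp_force: 25.0
```

```bash
python3 -c "
from h import *
st()"
```

```text
t 8.95 tcp [0.4845 0.033  0.1249] yaw 138.02 tilt [ 0.0003 -0.0003] f [-0.61 -2.15  4.97] m [-0.442  0.04  -0.133] open 0.0138 grip 25.0 q [  3.7  14.4 115.1  -0.   50.4 -44.3]
```

Emit:
move_arm:
  moves:
    - [0,0,0,0,0,-3,255]
    - [0,0,0,0,0,-3,255]
    - [0,0,0,0,0,-3,255]
    - [0,0,0,0,0,-3,255]

```text
t: 9.35
tcp_pos: [0.4846, 0.0331, 0.125]
eef_rot: [[-0.866, 0.499, 0.0], [0.499, 0.866, -0.0], [-0.001, 0.0, -1.0]]
ft_force: [-0.8, -2.0, 6.1]
opening: 0.0139
grasp_force: 25.0
```

```bash
python3 -c "
from h import *
st()"
```

```text
t 9.35 tcp [0.4846 0.0331 0.125 ] yaw 150.04 tilt [ 0.0005 -0.0002] f [-0.83 -1.98  6.12] m [-0.461  0.115 -0.174] open 0.0139 grip 25.0 q [  3.7  14.4 115.1  -0.   50.4 -56.3]
```

Emit:
move_arm:
  moves:
    - [0,0,0,0,0,-4,255]
    - [0,0,0,0,0,-4,255]
    - [0,0,0,0,0,-3,255]

```text
t: 9.65
tcp_pos: [0.4844, 0.0333, 0.125]
eef_rot: [[-0.946, 0.325, -0.0], [0.325, 0.946, 0.0], [0.0, 0.0, -1.0]]
ft_force: [-1.7, 0.9, 5.6]
opening: 0.014
grasp_force: 25.0
```

```bash
python3 -c "
from h import *
st()"
```

```text
t 9.65 tcp [0.4844 0.0333 0.125 ] yaw 161.06 tilt [-0.      0.0004] f [-1.65  0.95  5.61] m [ 0.101  0.475 -0.117] open 0.014 grip 25.0 q [  3.7  14.4 115.1   0.   50.5 -67.3]
```

Emit:
move_arm:
  moves:
    - [0,0,0,0,0,-4,255]
    - [0,0,0,0,0,-4,255]
    - [0,0,0,0,0,-3,255]

```text
t: 9.95
tcp_pos: [0.484, 0.0333, 0.1244]
eef_rot: [[-0.99, 0.138, -0.001], [0.138, 0.99, 0.0], [0.001, 0.0, -1.0]]
ft_force: [-0.4, 0.4, -1.9]
opening: 0.0137
grasp_force: 25.0
```

```bash
python3 -c "
from h import *
st()"
```

```text
t 9.95 tcp [0.484  0.0333 0.1244] yaw 172.08 tilt [-0.0007  0.0002] f [-0.35  0.41 -1.86] m [ 0.05   0.041 -0.029] open 0.0137 grip 25.0 q [  3.7  14.5 115.2   0.   50.4 -78.3]
```

It has dropped into the gap: the force went to zero at a height of about 8.4 mm. Lowering onto the disc.

Emit:
move_arm:
  moves:
    - [0,0,1,0,0,0,255]
    - [0,0,1,0,0,0,255]
    - [0,0,1,0,0,0,255]
    - [0,0,0.4,0,0,0,255]
    - [0,0,0,0,0,0,255]

```text
t: 10.45
tcp_pos: [0.4843, 0.0332, 0.1212]
eef_rot: [[-0.99, 0.14, -0.0], [0.14, 0.99, 0.0], [0.0, -0.0, -1.0]]
ft_force: [-0.4, 1.1, -0.5]
opening: 0.0142
grasp_force: 25.0
```

```bash
python3 -c "
from h import *
st()"
```

```text
t 10.45 tcp [0.4843 0.0332 0.1212] yaw 171.97 tilt [-0.0003  0.    ] f [-0.44  1.07 -0.5 ] m [ 0.013  0.108 -0.009] open 0.0142 grip 25.0 q [  3.7  14.8 115.3   0.   50.  -78.2]
```

Emit:
move_arm:
  moves:
    - [0,0,1,0,0,0,255]
    - [0,0,0.5,0,0,3,255]
    - [0,0,0.2,0,0,3,255]
    - [0,0,0.2,0,0,3,255]
    - [0,0,0.1,0,0,3,255]

```text
t: 10.95
tcp_pos: [0.4847, 0.0332, 0.1195]
eef_rot: [[-0.939, 0.344, 0.001], [0.344, 0.939, -0.0], [-0.001, 0.0, -1.0]]
ft_force: [0.4, -0.8, 0.9]
opening: 0.0137
grasp_force: 25.0
```

```bash
python3 -c "
from h import *
st()"
```

```text
t 10.95 tcp [0.4847 0.0332 0.1195] yaw 159.86 tilt [ 0.0007 -0.    ] f [ 0.4  -0.83  0.9 ] m [0.004 0.013 0.026] open 0.0137 grip 25.0 q [  3.7  14.9 115.3  -0.   49.7 -66.1]
```

Emit:
move_arm:
  moves:
    - [0,0,0.1,0,0,3,255]
    - [0,0,0.1,0,0,3,255]
    - [0,0,0.1,0,0,3,255]
    - [0,0,0.1,0,0,3,255]

```text
t: 11.35
tcp_pos: [0.4848, 0.0332, 0.1192]
eef_rot: [[-0.847, 0.532, 0.001], [0.532, 0.847, -0.0], [-0.001, 0.0, -1.0]]
ft_force: [0.8, -0.4, 1.4]
opening: 0.0135
grasp_force: 25.0
```

```bash
python3 -c "
from h import *
st()"
```

```text
t 11.35 tcp [0.4848 0.0332 0.1192] yaw 147.87 tilt [ 0.0009 -0.    ] f [ 0.75 -0.38  1.43] m [-0.054  0.045  0.002] open 0.0135 grip 25.0 q [  3.7  14.9 115.4  -0.   49.6 -54.1]
```

Emit:
move_arm:
  moves:
    - [0,0,0.1,0,0,3,255]
    - [0,0,0.1,0,0,3,255]
    - [0,0,0.1,0,0,3,255]
    - [0,0,0.1,0,0,3,255]

```text
t: 11.75
tcp_pos: [0.4849, 0.0331, 0.1188]
eef_rot: [[-0.718, 0.696, 0.001], [0.696, 0.718, -0.0], [-0.001, 0.001, -1.0]]
ft_force: [0.6, -1.1, 2.4]
opening: 0.0138
grasp_force: 25.0
```

```bash
python3 -c "
from h import *
st()"
```

```text
t 11.75 tcp [0.4849 0.0331 0.1188] yaw 135.87 tilt [ 0.0011 -0.0002] f [ 0.61 -1.08  2.4 ] m [-0.269  0.003  0.006] open 0.0138 grip 25.0 q [  3.7  15.  115.4  -0.   49.6 -42.1]
```

Emit:
move_arm:
  moves:
    - [0,0,0,0,0,3,255]
    - [0,0,0,0,0,3,255]
    - [0,0,0,0,0,3,255]
    - [0,0,0,0,0,3,255]

```text
t: 12.15
tcp_pos: [0.4849, 0.033, 0.1188]
eef_rot: [[-0.557, 0.83, 0.001], [0.83, 0.557, -0.0], [-0.001, 0.001, -1.0]]
ft_force: [-0.7, -1.1, 0.4]
opening: 0.0138
grasp_force: 25.0
```

```bash
python3 -c "
from h import *
st()"
```

```text
t 12.15 tcp [0.4849 0.033  0.1188] yaw 123.88 tilt [ 0.001  -0.0004] f [-0.69 -1.13  0.38] m [-0.339  0.024  0.077] open 0.0138 grip 25.0 q [  3.7  15.  115.4  -0.   49.6 -30.1]
```

Emit:
move_arm:
  moves:
    - [0,0,0,0,0,3,255]
    - [0,0,0,0,0,3,255]
    - [0,0,0,0,0,3,255]

```text
t: 12.45
tcp_pos: [0.4848, 0.033, 0.1187]
eef_rot: [[-0.421, 0.907, 0.001], [0.907, 0.421, -0.0], [-0.001, 0.001, -1.0]]
ft_force: [0.6, -0.9, 0.3]
opening: 0.0137
grasp_force: 25.0
```

```bash
python3 -c "
from h import *
st()"
```

```text
t 12.45 tcp [0.4848 0.033  0.1187] yaw 114.88 tilt [ 0.0008 -0.0004] f [ 0.58 -0.9   0.26] m [-0.32  -0.03   0.173] open 0.0137 grip 25.0 q [  3.7  15.  115.4  -0.   49.6 -21.1]
```

Emit:
move_arm:
  moves:
    - [0,0,0,0,0,3,255]
    - [0,0,0,0,0,3,255]

```text
t: 12.65
tcp_pos: [0.4848, 0.033, 0.1187]
eef_rot: [[-0.324, 0.946, 0.001], [0.946, 0.324, -0.0], [-0.001, 0.001, -1.0]]
ft_force: [0.6, -0.9, 0.7]
opening: 0.0138
grasp_force: 25.0
```

```bash
python3 -c "
from h import *
st()"
```

```text
t 12.65 tcp [0.4848 0.033  0.1187] yaw 108.88 tilt [ 0.0008 -0.0003] f [ 0.56 -0.91  0.74] m [-0.312  0.009  0.117] open 0.0138 grip 25.0 q [  3.7  15.  115.4  -0.   49.6 -15.1]
```

Emit:
move_arm:
  moves:
    - [0,0,0,0,0,2,255]
    - [0,0,0,0,0,2,255]
    - [0,0,0,0,0,2,255]

```text
t: 12.95
tcp_pos: [0.4848, 0.033, 0.1187]
eef_rot: [[-0.224, 0.975, 0.001], [0.975, 0.224, -0.0], [-0.0, 0.001, -1.0]]
ft_force: [1.1, -1.5, 1.3]
opening: 0.0138
grasp_force: 25.0
```

```bash
python3 -c "
from h import *
st()"
```

```text
t 12.95 tcp [0.4848 0.033  0.1187] yaw 102.93 tilt [ 0.0008 -0.0003] f [ 1.08 -1.52  1.33] m [-0.292 -0.045  0.133] open 0.0138 grip 25.0 q [  3.7  15.  115.4  -0.   49.6  -9.2]
```

Emit:
move_arm:
  moves:
    - [0,0,0,0,0,2,255]
    - [0,0,0,0,0,2,255]
    - [0,0,0,0,0,2,255]

```text
t: 13.25
tcp_pos: [0.4847, 0.0328, 0.1186]
eef_rot: [[-0.121, 0.993, 0.001], [0.993, 0.121, -0.001], [-0.001, 0.001, -1.0]]
ft_force: [1.1, -1.7, 0.2]
opening: 0.014
grasp_force: 25.1
```

```bash
python3 -c "
from h import *
st()"
```

```text
t 13.25 tcp [0.4847 0.0328 0.1186] yaw 96.96 tilt [ 0.0007 -0.0008] f [ 1.11 -1.69  0.22] m [-0.532  0.057  0.404] open 0.014 grip 25.1 q [ 3.700e+00  1.500e+01  1.154e+02 -1.000e-01  4.960e+01 -3.200e+00]
```

Emit:
move_arm:
  moves:
    - [0,0,0,0,0,2,255]
    - [0,0,0,0,0,0,255]

```text
t: 13.45
tcp_pos: [0.4846, 0.0327, 0.1186]
eef_rot: [[-0.087, 0.996, 0.0], [0.996, 0.087, -0.001], [-0.001, 0.0, -1.0]]
ft_force: [0.5, -3.2, 0.8]
opening: 0.0139
grasp_force: 25.1
```

```bash
python3 -c "
from h import *
st()"
```

```text
t 13.45 tcp [0.4846 0.0327 0.1186] yaw 95.02 tilt [ 0.0004 -0.0009] f [ 0.52 -3.17  0.81] m [-0.748  0.032  0.424] open 0.0139 grip 25.1 q [ 3.700e+00  1.500e+01  1.154e+02 -1.000e-01  4.960e+01 -1.200e+00]
```

Emit:
move_arm:
  moves:
    - [0,0,0,0,0,2,255]
    - [0,0,0,0,0,0,255]

```text
t: 13.65
tcp_pos: [0.4845, 0.0328, 0.1185]
eef_rot: [[-0.053, 0.999, 0.0], [0.999, 0.053, -0.001], [-0.001, 0.0, -1.0]]
ft_force: [-0.0, -4.1, -0.0]
opening: 0.014
grasp_force: 25.2
```

```bash
python3 -c "
from h import *
st()"
```

```text
t 13.65 tcp [0.4845 0.0328 0.1185] yaw 93.06 tilt [ 0.0003 -0.0009] f [-0.01 -4.09 -0.04] m [-0.892  0.034  0.507] open 0.014 grip 25.2 q [ 3.700e+00  1.500e+01  1.154e+02 -1.000e-01  4.960e+01  7.000e-01]
```

The torque rises steadily to 0.51 N m, so the cap is on the stop. I'll relax the foot twist, release and retreat.

Emit:
move_arm:
  moves:
    - [0,0,0,0,0,-3,255]
    - [0,0,0,0,0,-3,255]
    - [0,0,0,0,0,0,255]
    - [0,0,0,0,0,0,200]
    - [0,0,0,0,0,0,150]
    - [0,0,0,0,0,0,100]
    - [0,0,0,0,0,0,60]
    - [0,0,0,0,0,0,0]
    - [0,0,0,0,0,0,0]
    - [0,0,0,0,0,0,0]
    - [0,0,0,0,0,0,0]
    - [0,0,0,0,0,0,0]
    - [0,0,-10,0,0,0,0]
    - [0,0,-20,0,0,0,0]
    - [0,0,-30,0,0,0,0]
    - [0,0,-30,0,0,0,0]
    - [0,0,-20,0,0,0,0]
    - [0,0,0,0,0,0,0]

```text
t: 15.45
tcp_pos: [0.4862, 0.0333, 0.2318]
eef_rot: [[-0.156, 0.988, 0.006], [0.988, 0.156, 0.0], [-0.0, 0.006, -1.0]]
ft_force: [-0.4, 0.6, -0.3]
opening: 0.0919
grasp_force: 0.0
```

```bash
python3 - <<'E'
from h import *
st();shot("scene","e1",(290,190,400,272),7)
for z in(.088,.115,.147):print(z,np.round(proj("scene",np.array([.4846,.033,z])),2))
E
```

```text
t 15.45 tcp [0.4862 0.0333 0.2318] yaw 98.99 tilt [0.0056 0.0004] f [-0.36  0.61 -0.33] m [0.016 0.063 0.013] open 0.0919 grip 0.0 q [  3.7   6.6 109.1   0.   64.   -5.3]
0.088 [336.24 237.67]
0.115 [336.62 232.65]
0.147 [337.07 226.55]
```

View pics/e1.png

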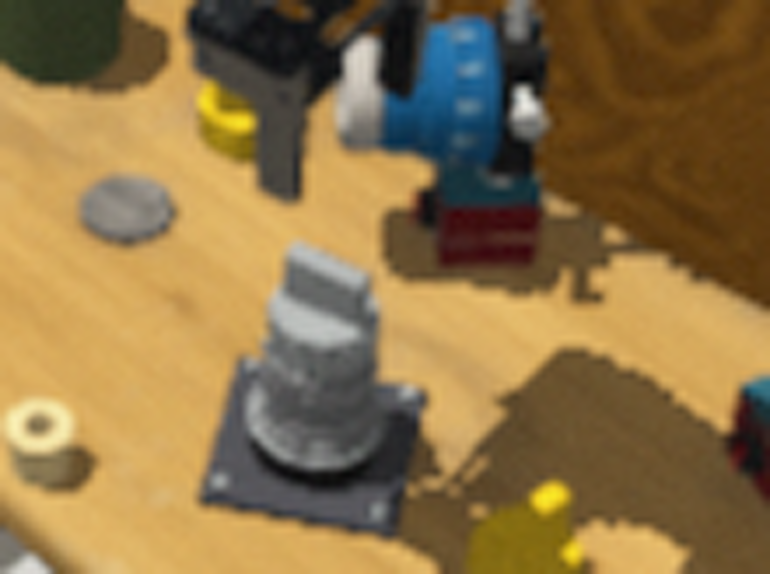

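The cap sits level and flush on the housing at crop (320,350), and the gripper is clear of it. Handing the job in.

```bash
python3 -c "
from plant import workorder
print(workorder.sign_off())"
```

```text
the job is handed in; nothing more can be done
None
```

I screwed the cap forward until the torque climbed steadily to about 0.5 N m, which I took as the stop, then released it and handed the job in; sign-off gave no verdict, and the final picture shows the cap level and flush but can't separate 3 mm home from 5 mm.

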